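Scrape the wood chips off the printing plate

TASK

Take the scraper from its rest and wipe all five wood chips off the plate into the tray: set its rubber edge down on the plate at the end farthest from the tray and draw it along to the tray end, keeping it lightly pressed on the plate all the way (the plate is not level, so go by feel, and do not lean on it hard). Repeat the stroke if chips are left, then stand the scraper upright back on its rest and let go. Do not touch the chips with the gripper, and leave the brush, the jar and the ink roller where they are.

Things in the scene. Friction and masses are not known exactly. Their poses are not given: they have to be found in the camera images.
- bed: Raised steel bed (fixed) with a brown hardboard plate, 220 (x) by 260 (y) by 10 mm. Origin: centre of its foot, on the table; the plate's top centre is 60 mm above. The plate is tilted about the bed's x by an unknown angle, up to 0.045 rad either way (each y end up to 6 mm high or low); this pose does not show it. It keeps its tilt when pressed. Wipe along the bed's y, towards the tray.
- tray: Open aluminium tray (fixed), 250 mm (x) by 160 mm (y), 32 mm high, walls 4 mm; at one y end of the bed, parallel to it, its near wall 20 mm under the plate's overhanging end; centre 190 mm from the bed's centre. Origin: centre of its underside.
- rest: Plywood rest (fixed), 220 mm (x) by 80 mm (y), 12 mm thick, on the table at the other end of the bed, parallel to it, centre 190 mm from the bed's centre. Origin: centre of its underside; its top is 12 mm above.
- scraper: Scraper, about 0.25 kg, standing upright on its rest: a wooden block 170 mm long (x), 30 mm thick (y), 46 mm high (z) with a rubber lower edge; on it a finger guard 130 x 50 x 12 mm (46 to 58 mm up) and a grip 100 mm long (x), 26 mm thick (y), 58 to 92 mm up. Origin: centre of the rubber edge's underside. Grip it from above across y, fingertips just over the guard.
- chip0: Split-off wood chip, about 62 x 24 x 8 mm, 11 g, lying flat on the plate. Origin: centre of its underside.
- chip1: Split-off wood chip, about 62 x 24 x 8 mm, 11 g, lying flat on the plate. Origin: centre of its underside.
- chip2: Split-off wood chip, about 62 x 24 x 8 mm, 11 g, lying flat on the plate. Origin: centre of its underside.
- chip3: Split-off wood chip, about 62 x 24 x 8 mm, 11 g, lying flat on the plate. Origin: centre of its underside.
- chip4: Split-off wood chip, about 62 x 24 x 8 mm, 11 g, lying flat on the plate. Origin: centre of its underside.
- brush: Hand brush 180 mm long, lying on the table beyond the bed's +y half; bystander. Origin: under its middle.
- jar: Amber glass ink jar with black lid, 60 mm across, 85 mm high, standing beyond the bed; bystander. Origin: centre of its underside.
- brayer: Ink roller with wooden handle, about 140 mm long, 38 mm high, lying on the table beyond the bed's -y half; bystander. Origin: under the middle of its rubber roll.
Not all that is in view belongs to the job. Leave any pink look-alike of the chip2 alone. What is shaped like the chip4 but yellow is not meant.

How it is judged:
By the outcome, as a careful person would: the job done as asked, in the order asked, and still so for the second after the job is handed in, with the robot touching nothing.
It also fails if it takes over 64 s, if anything falls off the work surface, if the arm or the gripper's body presses on something with over 40 N, if the wrist force passes 120 N, or if a joint passes its speed limit or range.

ROBOT

A 7-joint arm with a two-finger parallel gripper is mounted at the origin on the work surface. World frame = base frame: x ahead of the robot, y to its left, z up, the work surface at z = 0. Lengths are in m, angles in degrees, forces in N, time in s.
With the tool pointing down it reaches from about 0.35 to 0.9 m from the base axis. Payload 8.1 kg.
Tool frame: the origin (TCP) lies between the finger pads; the fingertips stand arm.finger_overhang ahead of it and the grasp point (between the pads) lies 5 mm behind it (arm.finger_overhang is the distance from the TCP to the fingertips, in m); z points along the fingers, y is the line along which they close (so a half turn about z gives the same grasp; the last joint's range is limited). The gripper opens to 92 mm and grips with 3 to 60 N. Pads are 19 mm wide; open, the fingers measure 130 mm over their backs; the gripper's body (75 mm by 190 mm) begins 47 mm behind the grasp point.
Start: joints at [68.033, 24.895, 1.432, 90.138, -0.665, 64.973, -4.303], TCP at [0.173, -0.601, 0.241] pointing down, gripper open.
Joint ranges: [-149.89, 149.89], [-25.12, 119.58], [-72.63, 75.52], [4.76, 147.25], [-75.54, 255.54], [6.69, 114.76], [-157.13, 157.13]. Speed limits (degrees/s): [127.2, 127.2, 172.46, 172.46, 180, 180, 180].

INTERFACE

Orientations are given as a 3x3 rotation matrix whose columns are the frame's x, y, z axes.
In Python, from bench import arm, optics gives the robot as it stands. The module is installed in compiled form; this text tells all that it offers.
- The arm moves only by the tool send_rows, never from a script. Its arguments are lists of equal length, an entry for each row: "gripper": the finger opening in m, from 0 to 0.0918; "travel": the shift along the tool's x, y, z in m, a list of three; "yaw": the turn about the tool's z in degrees. A call has 1 to 8 rows; each row shifts and turns the commanded pose from where the row before left it, along the tool's axes as they then stand; what a row does not reach is not made up. A row lasts 1/10 s, in which the tool goes at most 50 mm and 8.59 degrees, less where a joint would pass 70% of its speed; a pose out of reach is approached as far as the arm can. A call is refused whole if a number of a shift passes 0.05 or a number of a turn 8.59, either way. A call with a gripper value outside its range is refused whole. The fingers move at their own pace and stop on an object; "newtons" is the grip in N (left out, the last holds). Time passes only in rows, so rows that do not move let the fingers close. It gives the time, the measured TCP pose, the force, the opening and the grip force at its end, in the units of the state.
- arm.sense(): the state, without advancing time (a new reading comes with each control period).
- optics.capture(name): name is "scene" or "top" or "wrist"; returns a dict with "img" (384x512x3 uint8, red, green, blue), "mtx" (3x3 intrinsics, pixels), "D" ([k1, k2, p1, p2, k3] as OpenCV has them; the pictures are not rectified), "extrinsics" (4x4, takes a point from camera to world coordinates). Camera axes: x right, y up, looking along -z (the intrinsics and any distortion apply to the point x, -y, -z); pixel columns grow to the right and rows downward; lengths in m; the calibration is good to about 2 mm. A picture is of the moment at which its call begins. There is no depth.
- arm.close_job(): hands the job in; it is judged then, once.
The state is a dict: "clock": time; "qpos": joint angles; "dq": joint speeds; "joint_torque": joint torques, N m; "position": TCP position; "tcp_rot": TCP orientation; "force": force on the tool from outside, world axes, zero at the start; "moment": the same for the moment, N m; "opening": opening from 0.0 (shut) to 1.0 (fully open); "finger_force": force on a finger pad.
Only numpy, scipy, OpenCV 4.12 (cv2) and the standard library are available. Lean on these libraries where they do the work, as an engineer would, in place of code of your own. Each camera call takes 0.05 s, during which the arm holds its last target. There are 200 camera calls.

## Working session

There is one attempt and no reset: what is moved stays moved. The work goes in short steps, Python scripts to look and compute and a tool call to move; the robot and the scene stay as the last step left them, time stands still between calls to the robot, and variables do not carry over. Pictures are saved under pics/ and viewed, at most 10 in all, crops included, and the job is handed in when it is done.

Besides the shell and the picture viewer there is one more tool, called by a JSON object that holds its "api" and its "payload", one argument or row to a line. send_rows: Moves the arm, as the interface text tells. Its arguments: {"type":"object","properties":{"gripper":{"type":"array"},"travel":{"type":"array"},"yaw":{"type":"array"},"newtons":{"type":"number"}},"required":["gripper","travel","yaw"]}

```bash
mkdir -p pics
python3 - <<'E'
from bench import arm,optics
import cv2,numpy as np
a=optics.capture("scene");b=optics.capture("top")
for n,c in(("scene",a),("top",b)):
    cv2.imwrite(f"pics/{n}0.png",cv2.resize(c["img"][:,:,::-1],(800,600),interpolation=cv2.INTER_CUBIC))
    np.savez(f"{n}0.npz",**c)
    print(n,c["mtx"].round(1).tolist(),c["D"],c["extrinsics"].round(3).tolist())
s=arm.sense();print({k:np.round(v,3).tolist() for k,v in s.items()},arm.finger_overhang)
E
```

```text
scene [[376.0, 0.0, 252.9], [0.0, 376.0, 194.0], [0.0, 0.0, 1.0]] [0.03389689 0.         0.         0.         0.        ] [[0.449, -0.601, 0.661, 1.04], [0.893, 0.313, -0.322, -0.223], [-0.013, 0.735, 0.678, 0.573], [0.0, 0.0, 0.0, 1.0]]
top [[355.7, 0.0, 257.8], [0.0, 355.7, 196.5], [0.0, 0.0, 1.0]] [-0.05851229  0.          0.          0.          0.        ] [[-0.004, 0.998, -0.056, 0.503], [-0.999, -0.006, -0.042, 0.004], [-0.043, 0.056, 0.998, 0.782], [0.0, 0.0, 0.0, 1.0]]
{'clock': 0.1, 'qpos': [68.032, 24.932, 1.431, 90.184, -0.666, 64.975, -4.303], 'dq': [0.002, -0.044, 0.109, -0.203, -0.055, -0.032, 0.026], 'joint_torque': [0.002, -66.913, 0.988, -31.515, -0.061, 0.037, 0.0], 'position': [0.173, -0.6, 0.24], 'tcp_rot': [[0.961, 0.277, -0.001], [0.277, -0.961, 0.001], [-0.0, -0.001, -1.0]], 'force': [-1.143, 0.273, 0.432], 'moment': [0.021, 0.03, -0.028], 'finger_force': 0.0, 'opening': 1.003} 0.014
```

View pics/scene0.png

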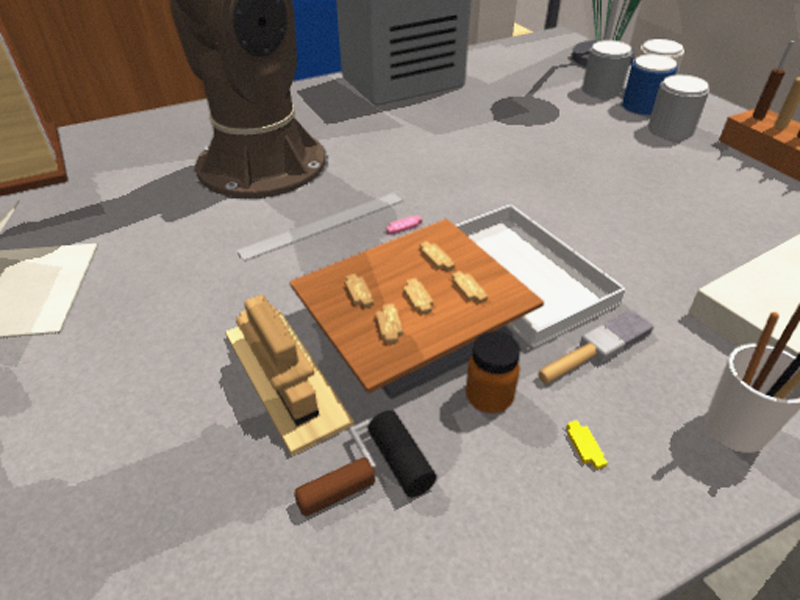

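View pics/top0.png

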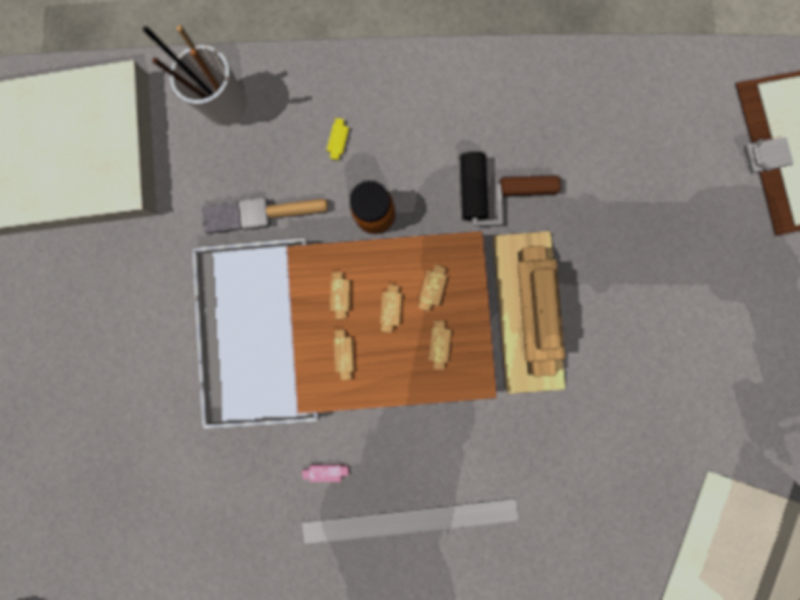

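The scene view shows the scraper on its rest at (270,340), with the plate and five chips in the middle and the tray beyond at (545,270). In the top view, the scraper is at (540,310), the plate at (390,322) and the tray at (250,335). The tray is therefore at world +y and the rest at -y.
Look-alikes in the top view:
- **Scraper:** the brayer (490,187) and brush (265,212) could be confused with it. I choose the block with a grip at (540,310).
- **Chips:** the five on the plate are at (341,295), (391,309), (433,288), (344,355) and (440,345). The pink one at (325,473) and yellow one at (338,139) are to be left alone.

Next is the close crop.

```bash
cat > h.py <<'E'
import numpy as np,cv2
def ray(c,uv,z):
    """pixels (original 512x384) -> world points on plane z"""
    p=cv2.undistortPoints(np.array(uv,float).reshape(-1,1,2),c["mtx"],c["D"]).reshape(-1,2)
    E=c["extrinsics"]; d=np.c_[p[:,0],-p[:,1],-np.ones(len(p))]@E[:3,:3].T; o=E[:3,3]
    return o+d*((z-o[2])/d[:,2])[:,None]
def proj(c,P):
    E=c["extrinsics"]; q=(np.atleast_2d(P)-E[:3,3])@E[:3,:3]; q=q*[1,-1,-1]
    return cv2.projectPoints(q,np.zeros(3),np.zeros(3),c["mtx"],c["D"])[0].reshape(-1,2)
E
python3 - <<'E'
import numpy as np,cv2
c=np.load("top0.npz");im=c["img"][:,:,::-1]
cv2.imwrite("pics/crop1.png",cv2.resize(im[140:260,300:380],(400,600),interpolation=cv2.INTER_CUBIC))
E
```

```text
(no output)
```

View pics/crop1.png

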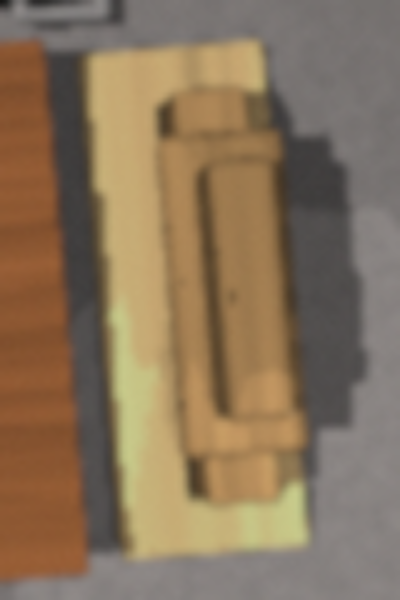

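The crop confirms the scraper: grip corners at about (210,165), (277,160), (296,412) and (228,415), guard and rest corners clearly visible.

Run:
```python
import numpy as np
from h import *
c=np.load("top0.npz");s=np.load("scene0.npz")
def show(n,uv,z,f):
    P=ray(c,f(np.array(uv,float)),z)[:,:2]
    a,b,d,e=P   # tl tr br bl in image: up=+x,right=-y
    xax=(a-e)+(b-d); yax=(a-b)+(e-d)
    print(n,P.mean(0).round(4),"len x,y",[round(np.linalg.norm(v)/2,4) for v in(xax,yax)],"yaw",np.degrees(np.arctan2(xax[1],xax[0])).round(2),(np.degrees(np.arctan2(yax[1],yax[0]))-90).round(2))
fc=lambda p:np.array([300,140])+(p+.5)/5-.5
ft=lambda p:(p+.5)*.64-.5
show("grip",[(210,165),(277,160),(296,412),(228,415)],.092,fc)
show("guard",[(160,137),(280,130),(305,445),(183,455)],.058,fc)
show("rest",[(85,52),(262,40),(308,545),(128,558)],.012,fc)
show("plate",[(287,247),(481,232),(496,398),(298,412)],.060,ft)
ch=ray(c,ft(np.array([(341,295),(391,309),(433,288),(344,355),(440,345)],float)),.064);print(ch.round(3).tolist())
# scene check: plate corners
print("scene plate tl..",ray(s,ft(np.array([(541,300),(371,387),(291,286),(446,221)],float)),.06).round(4).tolist())
print("top plate",ray(c,ft(np.array([(287,247),(481,232),(496,398),(298,412)],float)),.06).round(4).tolist())
```

```text
grip [ 0.5396 -0.1448] len x,y [np.float64(0.0972), np.float64(0.0261)] yaw 3.16 3.05
guard [ 0.54   -0.1438] len x,y [np.float64(0.1287), np.float64(0.0491)] yaw 3.32 3.67
rest [ 0.54   -0.1376] len x,y [np.float64(0.2189), np.float64(0.077)] yaw 4.08 3.67
plate [0.5251 0.0525] len x,y [np.float64(0.2167), np.float64(0.2569)] yaw 4.35 3.94
[[0.56, 0.116, 0.064], [0.541, 0.05, 0.064], [0.568, -0.004, 0.064], [0.482, 0.112, 0.064], [0.495, -0.013, 0.064]]
scene plate tl.. [[0.6203, 0.19, 0.06], [0.6499, -0.0653, 0.06], [0.4445, -0.0876, 0.06], [0.4103, 0.1715, 0.06]]
top plate [[0.6247, 0.1887, 0.06], [0.6416, -0.0673, 0.06], [0.4262, -0.0841, 0.06], [0.4078, 0.1726, 0.06]]
```

{"api": "send_rows", "payload": {
  "gripper": [0.08, 0.08, 0.08, 0.08, 0.08, 0.08, 0.08, 0.08],
  "travel": [
    [0, 0, 0],
    [0, 0, 0],
    [0.03, -0.033, 0],
    [0.03, -0.033, 0],
    [0.03, -0.033, 0],
    [0.03, -0.033, 0],
    [0.03, -0.033, 0],
    [0.03, -0.033, 0]
  ],
  "yaw": [6.4, 6.4, 0, 0, 0, 0, 0, 0]
}}

```text
clock: 0.9
position: [0.3422, -0.3909, 0.2406]
tcp_rot: [[0.998, 0.057, -0.0], [0.057, -0.998, 0.0], [-0.0, -0.0, -1.0]]
force: [1.5, -0.6, -0.1]
opening: 0.868
finger_force: 0.0
```

{"api": "send_rows", "payload": {
  "gripper": [0.08, 0.08, 0.08, 0.08, 0.08, 0.08, 0.08, 0.08],
  "travel": [
    [0.03, -0.033, 0],
    [0.03, -0.033, 0],
    [0.03, -0.033, 0],
    [0.03, -0.033, 0],
    [0.03, -0.033, 0],
    [0.03, -0.033, 0],
    [0.03, -0.033, 0],
    [0, 0, 0]
  ],
  "yaw": [0, 0, 0, 0, 0, 0, 0, 0]
}}

```text
clock: 1.7
position: [0.5413, -0.1428, 0.2404]
tcp_rot: [[0.998, 0.066, 0.001], [0.066, -0.998, 0.004], [0.002, -0.003, -1.0]]
force: [-0.5, 0.5, 0.6]
opening: 0.871
finger_force: 0.0
```

{"api": "send_rows", "payload": {
  "gripper": [0.08, 0.08, 0.08, 0.08, 0.08, 0.08, 0.08, 0.08],
  "travel": [
    [-0.001, 0.0015, 0.03],
    [0, 0, 0.03],
    [0, 0, 0.03],
    [0, 0, 0.03],
    [0, 0, 0.02],
    [0, 0, 0.01],
    [0, 0, 0.002],
    [0, 0, 0]
  ],
  "yaw": [0, 0, 0, 0, 0, 0, 0, 0]
}}

```text
clock: 2.5
position: [0.5373, -0.1517, 0.0892]
tcp_rot: [[0.998, 0.057, 0.0], [0.057, -0.998, -0.0], [0.0, 0.0, -1.0]]
force: [0.3, -0.8, -0.9]
opening: 0.872
finger_force: 0.0
```

Run:
```python
from bench import arm,optics
import cv2,numpy as np
c=optics.capture("scene")
cv2.imwrite("pics/scene1.png",cv2.resize(c["img"][130:310,120:360,::-1],(800,600),interpolation=cv2.INTER_CUBIC))
s=arm.sense();print({k:np.round(s[k],4).tolist() for k in("position","force","opening","clock","tcp_rot")})
```

```text
{'position': [0.5376, -0.1517, 0.0896], 'force': [-0.1738, -0.0754, 1.0666], 'opening': 0.8712, 'clock': 2.55, 'tcp_rot': [[0.9984, 0.0572, 0.0012], [0.0572, -0.9984, -0.0003], [0.0012, 0.0004, -1.0]]}
```

View pics/scene1.png

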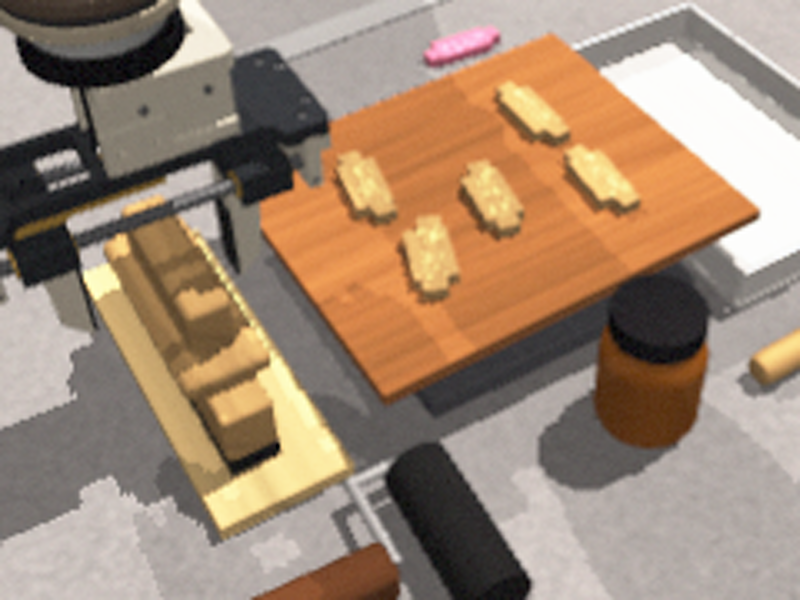

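The fingers straddle the grip at about (180,260) in the crop, with the TCP about 7 mm off in y. I'll centre it, then close.

{"api": "send_rows", "payload": {
  "gripper": [0.08, 0.08, 0.08, 0.05, 0.01, 0.01, 0.01, 0.01],
  "travel": [
    [0.003, -0.007, 0],
    [0, 0, 0.002],
    [0, 0, 0],
    [0, 0, 0],
    [0, 0, 0],
    [0, 0, 0],
    [0, 0, 0],
    [0, 0, 0]
  ],
  "yaw": [0, 0, 0, 0, 0, 0, 0, 0],
  "newtons": 50
}}

```text
clock: 3.35
position: [0.5396, -0.1444, 0.0867]
tcp_rot: [[0.998, 0.057, 0.0], [0.057, -0.998, -0.0], [0.0, 0.0, -1.0]]
force: [0.4, 0.1, 0.7]
opening: 0.487
finger_force: 0.0
```

{"api": "send_rows", "payload": {
  "gripper": [0.01, 0.01, 0.01, 0.01],
  "travel": [
    [0, 0, 0],
    [0, 0, 0],
    [0, 0, 0],
    [0, 0, 0]
  ],
  "yaw": [0, 0, 0, 0]
}}

```text
clock: 3.75
position: [0.5395, -0.1443, 0.0866]
tcp_rot: [[0.998, 0.057, -0.0], [0.057, -0.998, 0.0], [-0.0, -0.0, -1.0]]
force: [0.3, 0.8, -0.5]
opening: 0.279
finger_force: 50.0
```

{"api": "send_rows", "payload": {
  "gripper": [0.01, 0.01, 0.01, 0.01, 0.01, 0.01, 0.01, 0.01],
  "travel": [
    [0, 0, -0.01],
    [0, 0, -0.02],
    [0, 0, -0.02],
    [0, 0, -0.02],
    [0, 0, -0.02],
    [0, 0, -0.01],
    [0, -0.01, 0],
    [0, -0.02, 0]
  ],
  "yaw": [0, 0, 0, 0, 0, 0, -0.7, 0]
}}

```text
clock: 4.55
position: [0.5373, -0.1151, 0.1863]
tcp_rot: [[0.998, 0.068, -0.0], [0.068, -0.998, -0.001], [-0.0, 0.001, -1.0]]
force: [-0.3, 1.3, -2.1]
opening: 0.282
finger_force: 50.0
```

{"api": "send_rows", "payload": {
  "gripper": [0.01, 0.01, 0.01, 0.01, 0.01, 0.01, 0.01, 0.01],
  "travel": [
    [0, -0.02, 0],
    [0, -0.02, 0],
    [0, -0.015, 0],
    [0, -0.005, 0],
    [0, 0, 0.015],
    [0, 0, 0.015],
    [0, 0, 0],
    [0, 0, 0]
  ],
  "yaw": [0, 0, 0, 0, 0, 0, 0, 0]
}}

```text
clock: 5.35
position: [0.5333, -0.055, 0.1566]
tcp_rot: [[0.998, 0.069, -0.001], [0.069, -0.998, -0.0], [-0.001, 0.0, -1.0]]
force: [0.5, -0.1, -2.1]
opening: 0.28
finger_force: 50.0
```

Run:
```python
from bench import arm,optics
import cv2,numpy as np
c=optics.capture("scene")
cv2.imwrite("pics/scene2.png",cv2.resize(c["img"][130:310,120:360,::-1],(800,600),interpolation=cv2.INTER_CUBIC))
s=arm.sense();print({k:np.round(s[k],4).tolist() for k in("position","force","opening","clock","tcp_rot")})
```

```text
{'position': [0.5338, -0.0549, 0.1571], 'force': [0.1844, 0.9029, -1.922], 'opening': 0.2815, 'clock': 5.4, 'tcp_rot': [[0.9976, 0.069, 0.0003], [0.069, -0.9976, -0.0002], [0.0003, 0.0002, -1.0]]}
```

View pics/scene2.png

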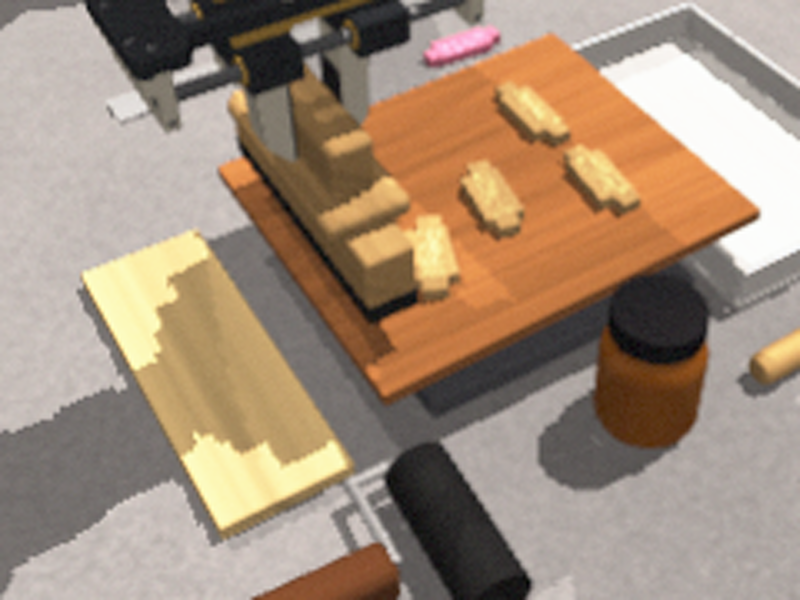

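The scraper hovers over the far end of the plate, its rubber edge at about (375,305) in the crop, clear of the nearest chip at (435,255). I'll go down by feel.

{"api": "send_rows", "payload": {
  "gripper": [0.01, 0.01, 0.01, 0.01],
  "travel": [
    [0, 0, 0.009],
    [0, 0, 0.004],
    [0, 0, 0.002],
    [0, 0, 0]
  ],
  "yaw": [0, 0, 0, 0]
}}

```text
clock: 5.8
position: [0.5333, -0.0546, 0.1414]
tcp_rot: [[0.998, 0.069, -0.001], [0.069, -0.998, -0.0], [-0.001, -0.0, -1.0]]
force: [-0.9, -0.8, -2.1]
opening: 0.277
finger_force: 50.0
```

{"api": "send_rows", "payload": {
  "gripper": [0.01, 0.01, 0.01],
  "travel": [
    [0, 0, 0.001],
    [0, 0, 0.001],
    [0, 0, 0]
  ],
  "yaw": [0, 0, 0]
}}

```text
clock: 6.1
position: [0.5335, -0.0545, 0.1397]
tcp_rot: [[0.998, 0.069, 0.0], [0.069, -0.998, -0.0], [0.0, 0.0, -1.0]]
force: [0.5, 0.4, -1.4]
opening: 0.281
finger_force: 50.0
```

{"api": "send_rows", "payload": {
  "gripper": [0.01, 0.01],
  "travel": [
    [0, 0, 0.001],
    [0, 0, 0]
  ],
  "yaw": [0, 0]
}}

```text
clock: 6.3
position: [0.5335, -0.0545, 0.1387]
tcp_rot: [[0.998, 0.069, -0.0], [0.069, -0.998, -0.0], [-0.0, 0.0, -1.0]]
force: [0.1, 0.2, -2.7]
opening: 0.282
finger_force: 50.0
```

{"api": "send_rows", "payload": {
  "gripper": [0.01, 0.01],
  "travel": [
    [0, 0, 0.001],
    [0, 0, 0]
  ],
  "yaw": [0, 0]
}}

```text
clock: 6.5
position: [0.5335, -0.0545, 0.1376]
tcp_rot: [[0.998, 0.07, -0.0], [0.07, -0.998, -0.0], [-0.0, 0.0, -1.0]]
force: [-0.3, -1.1, -0.9]
opening: 0.278
finger_force: 50.0
```

{"api": "send_rows", "payload": {
  "gripper": [0.01, 0.01],
  "travel": [
    [0, 0, 0.001],
    [0, 0, 0]
  ],
  "yaw": [0, 0]
}}

```text
clock: 6.7
position: [0.5334, -0.0545, 0.1366]
tcp_rot: [[0.998, 0.07, -0.0], [0.07, -0.998, -0.0], [-0.0, 0.0, -1.0]]
force: [-0.9, -0.6, -1.8]
opening: 0.279
finger_force: 50.0
```

{"api": "send_rows", "payload": {
  "gripper": [0.01, 0.01],
  "travel": [
    [0, 0, 0.001],
    [0, 0, 0]
  ],
  "yaw": [0, 0]
}}

```text
clock: 6.9
position: [0.5334, -0.0545, 0.1356]
tcp_rot: [[0.998, 0.069, -0.0], [0.069, -0.998, -0.0], [-0.0, -0.0, -1.0]]
force: [-0.5, 0.2, -2.2]
opening: 0.277
finger_force: 50.0
```

{"api": "send_rows", "payload": {
  "gripper": [0.01, 0.01],
  "travel": [
    [0, 0, 0.001],
    [0, 0, 0]
  ],
  "yaw": [0, 0]
}}

```text
clock: 7.1
position: [0.5334, -0.0545, 0.1346]
tcp_rot: [[0.998, 0.069, -0.0], [0.069, -0.998, -0.0], [-0.0, -0.0, -1.0]]
force: [-0.3, 0.9, -2.1]
opening: 0.28
finger_force: 50.0
```

{"api": "send_rows", "payload": {
  "gripper": [0.01, 0.01],
  "travel": [
    [0, 0, 0.001],
    [0, 0, 0]
  ],
  "yaw": [0, 0]
}}

```text
clock: 7.3
position: [0.5335, -0.0545, 0.1336]
tcp_rot: [[0.998, 0.069, -0.0], [0.069, -0.998, -0.0], [-0.0, 0.0, -1.0]]
force: [-0.3, 1.0, -2.6]
opening: 0.279
finger_force: 50.0
```

{"api": "send_rows", "payload": {
  "gripper": [0.01, 0.01],
  "travel": [
    [0, 0, 0.001],
    [0, 0, 0]
  ],
  "yaw": [0, 0]
}}

```text
clock: 7.5
position: [0.5334, -0.0545, 0.1326]
tcp_rot: [[0.998, 0.069, -0.0], [0.069, -0.998, -0.0], [-0.0, 0.0, -1.0]]
force: [-1.2, 0.3, -2.1]
opening: 0.282
finger_force: 50.0
```

{"api": "send_rows", "payload": {
  "gripper": [0.01, 0.01],
  "travel": [
    [0, 0, 0.001],
    [0, 0, 0]
  ],
  "yaw": [0, 0]
}}

```text
clock: 7.7
position: [0.5334, -0.0545, 0.1316]
tcp_rot: [[0.998, 0.069, -0.0], [0.069, -0.998, -0.0], [-0.0, 0.0, -1.0]]
force: [0.6, -0.0, -1.3]
opening: 0.279
finger_force: 50.0
```

{"api": "send_rows", "payload": {
  "gripper": [0.01, 0.01],
  "travel": [
    [0, 0, 0.001],
    [0, 0, 0]
  ],
  "yaw": [0, 0]
}}

```text
clock: 7.9
position: [0.5335, -0.0546, 0.1314]
tcp_rot: [[0.998, 0.069, 0.0], [0.069, -0.998, -0.0], [0.0, 0.0, -1.0]]
force: [-2.2, -0.2, 6.7]
opening: 0.28
finger_force: 50.0
```

{"api": "send_rows", "payload": {
  "gripper": [0.01, 0.01],
  "travel": [
    [0, 0, 0.001],
    [0, 0, 0]
  ],
  "yaw": [0, 0]
}}

```text
clock: 8.1
position: [0.5336, -0.0546, 0.1313]
tcp_rot: [[0.998, 0.069, 0.001], [0.069, -0.998, -0.0], [0.001, 0.0, -1.0]]
force: [-7.8, -0.2, 16.7]
opening: 0.277
finger_force: 50.0
```

Contact came at TCP z = 0.1315, with a stiffness of about 10 N/mm. The far end sits low, so the plate rises towards the tray at about 0.032. I'll ease off a little and start the stroke.

{"api": "send_rows", "payload": {
  "gripper": [0.01, 0.01, 0.01, 0.01],
  "travel": [
    [0, 0, -0.0007],
    [0, -0.005, -0.0002],
    [0, -0.01, -0.0003],
    [0, -0.01, -0.0003]
  ],
  "yaw": [0, 0, 0, 0]
}}

```text
clock: 8.5
position: [0.5328, -0.031, 0.1322]
tcp_rot: [[0.998, 0.068, 0.002], [0.068, -0.998, -0.002], [0.002, 0.002, -1.0]]
force: [0.6, -4.4, 6.1]
opening: 0.278
finger_force: 50.0
```

{"api": "send_rows", "payload": {
  "gripper": [0.01, 0.01, 0.01, 0.01],
  "travel": [
    [0, -0.01, -0.0003],
    [0, -0.01, -0.0003],
    [0, -0.01, -0.0003],
    [0, -0.01, -0.0003]
  ],
  "yaw": [0, 0, 0, 0]
}}

```text
clock: 8.9
position: [0.5302, 0.009, 0.1335]
tcp_rot: [[0.998, 0.068, 0.003], [0.068, -0.998, -0.002], [0.003, 0.002, -1.0]]
force: [0.6, -5.0, 7.2]
opening: 0.284
finger_force: 50.0
```

{"api": "send_rows", "payload": {
  "gripper": [0.01, 0.01, 0.01, 0.01, 0.01],
  "travel": [
    [0, -0.01, -0.0003],
    [0, -0.01, -0.0004],
    [0, -0.01, -0.0003],
    [0, -0.01, -0.0003],
    [0, -0.01, -0.0003]
  ],
  "yaw": [0, 0, 0, 0, 0]
}}

```text
clock: 9.4
position: [0.5269, 0.0587, 0.1352]
tcp_rot: [[0.998, 0.068, 0.003], [0.068, -0.998, -0.002], [0.003, 0.002, -1.0]]
force: [0.7, -7.5, 8.4]
opening: 0.28
finger_force: 50.0
```

{"api": "send_rows", "payload": {
  "gripper": [0.01, 0.01, 0.01, 0.01],
  "travel": [
    [0, -0.01, -0.0003],
    [0, -0.01, -0.0003],
    [0, -0.01, -0.0003],
    [0, -0.01, -0.0003]
  ],
  "yaw": [0, 0, 0, 0]
}}

```text
clock: 9.8
position: [0.5243, 0.0983, 0.1365]
tcp_rot: [[0.998, 0.067, 0.003], [0.067, -0.998, -0.002], [0.003, 0.003, -1.0]]
force: [-0.1, -6.5, 10.3]
opening: 0.276
finger_force: 50.0
```

{"api": "send_rows", "payload": {
  "gripper": [0.01, 0.01, 0.01, 0.01],
  "travel": [
    [0, -0.01, -0.0004],
    [0, -0.01, -0.0004],
    [0, -0.01, -0.0003],
    [0, -0.01, -0.0003]
  ],
  "yaw": [0, 0, 0, 0]
}}

```text
clock: 10.2
position: [0.5214, 0.1383, 0.1378]
tcp_rot: [[0.998, 0.068, 0.003], [0.068, -0.998, -0.002], [0.002, 0.002, -1.0]]
force: [0.8, -7.5, 9.8]
opening: 0.28
finger_force: 50.0
```

{"api": "send_rows", "payload": {
  "gripper": [0.01, 0.01, 0.01, 0.01],
  "travel": [
    [0, -0.01, -0.0003],
    [0, -0.01, -0.0003],
    [0, -0.01, -0.0003],
    [0, -0.008, -0.0002]
  ],
  "yaw": [0, 0, 0, 0]
}}

```text
clock: 10.6
position: [0.5185, 0.1772, 0.1388]
tcp_rot: [[0.998, 0.068, 0.002], [0.068, -0.998, -0.001], [0.002, 0.001, -1.0]]
force: [0.6, -5.1, 6.9]
opening: 0.278
finger_force: 50.0
```

Run:
```python
from bench import arm,optics
import cv2,numpy as np
c=optics.capture("scene");t=optics.capture("top")
a=cv2.resize(c["img"][110:290,150:410,::-1],(780,540),interpolation=cv2.INTER_CUBIC)
cv2.imwrite("pics/scene3.png",a)
s=arm.sense();print({k:np.round(s[k],4).tolist() for k in("position","force","clock")})
```

```text
{'position': [0.5182, 0.1788, 0.1387], 'force': [-0.7062, 0.3228, 6.1892], 'clock': 10.7}
```

View pics/scene3.png

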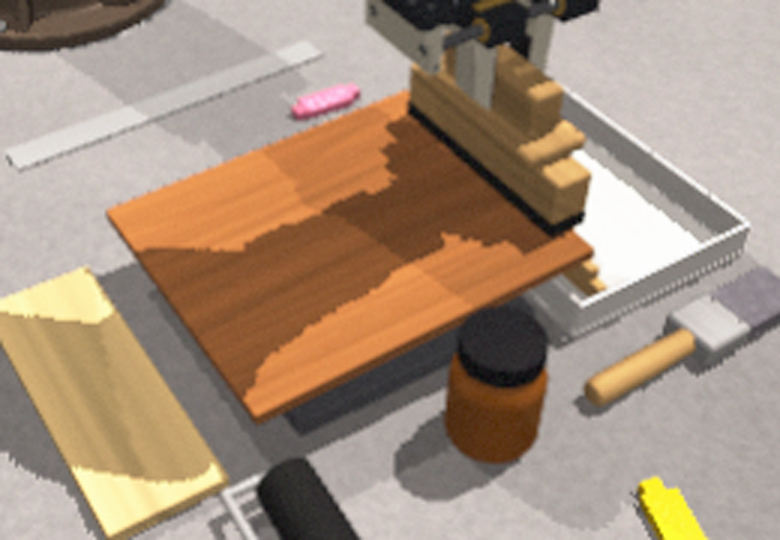

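The plate is bare behind the scraper, with one chip visible in the tray at (588,275). I'll lift, move back and check from above.

{"api": "send_rows", "payload": {
  "gripper": [0.01, 0.01, 0.01, 0.01, 0.01, 0.01, 0.01, 0.01],
  "travel": [
    [0, 0, -0.015],
    [0, 0, -0.02],
    [0, 0, -0.015],
    [0, 0.02, 0],
    [0, 0.03, 0],
    [0, 0.03, 0],
    [0, 0.03, 0],
    [0, 0.03, 0]
  ],
  "yaw": [0, 0, 0, 0, 0, 0, 0, 0]
}}

```text
clock: 11.5
position: [0.527, 0.0372, 0.1877]
tcp_rot: [[0.998, 0.07, 0.0], [0.07, -0.998, -0.0], [0.0, 0.0, -1.0]]
force: [0.3, -0.4, -2.1]
opening: 0.28
finger_force: 50.0
```

{"api": "send_rows", "payload": {
  "gripper": [0.01, 0.01, 0.01, 0.01, 0.01, 0.01, 0.01, 0.01],
  "travel": [
    [0, 0.03, 0],
    [0, 0.03, 0],
    [0, 0.03, 0],
    [0, 0.03, 0],
    [0, 0.03, 0],
    [0, 0.02, 0],
    [0, 0.014, 0],
    [0, 0, 0]
  ],
  "yaw": [0, 0, 0, 0, 0.7, 0, 0, 0]
}}

```text
clock: 12.3
position: [0.5392, -0.1474, 0.1875]
tcp_rot: [[0.999, 0.054, -0.0], [0.054, -0.999, -0.001], [-0.0, 0.001, -1.0]]
force: [-0.8, 0.2, -2.4]
opening: 0.277
finger_force: 50.0
```

Run:
```python
from bench import arm,optics
import cv2,numpy as np
c=optics.capture("scene");t=optics.capture("top")
a=cv2.resize(c["img"][110:290,150:410,::-1],(400,277),interpolation=cv2.INTER_CUBIC)
b=cv2.resize(t["img"][130:290,110:380,::-1],(800,474),interpolation=cv2.INTER_CUBIC)
cv2.imwrite("pics/top4.png",b)
s=arm.sense();print({k:np.round(s[k],4).tolist() for k in("position","force","clock","tcp_rot")})
```

```text
{'position': [0.5395, -0.1442, 0.1876], 'force': [0.2931, 0.8489, -1.8569], 'clock': 12.4, 'tcp_rot': [[0.9983, 0.0579, -0.0002], [0.0579, -0.9983, 0.0008], [-0.0001, -0.0008, -1.0]]}
```

View pics/top4.png

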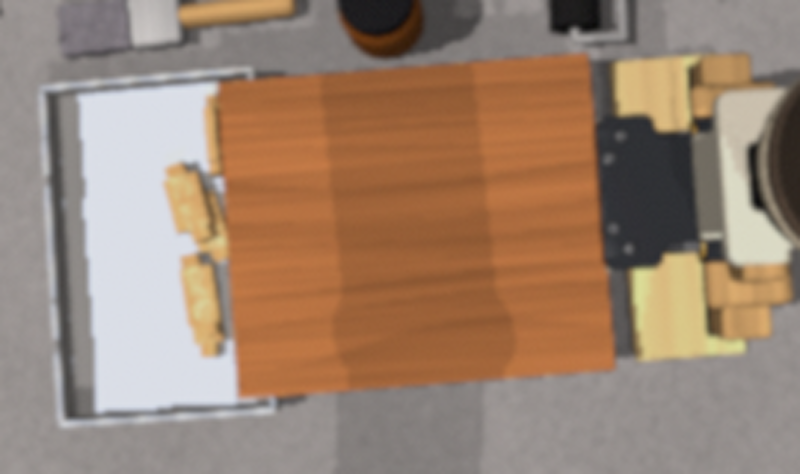

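The plate is clear. Four chips are visible in the tray at (212,135), (190,200), (215,230) and (202,305). The fifth is probably hidden beneath them or under the overhang, and none lies outside. I'll put the scraper down.

{"api": "send_rows", "payload": {
  "gripper": [0.01, 0.01, 0.01, 0.01, 0.01, 0.01, 0.01, 0.01],
  "travel": [
    [0, 0, 0.02],
    [0, 0, 0.03],
    [0, 0, 0.025],
    [0, 0, 0.015],
    [0, 0, 0.006],
    [0, 0, 0.002],
    [0, 0, 0],
    [0, 0, 0]
  ],
  "yaw": [0, 0, 0, 0, 0, 0, 0, 0]
}}

```text
clock: 13.2
position: [0.5401, -0.1451, 0.0906]
tcp_rot: [[0.998, 0.058, 0.002], [0.058, -0.998, -0.0], [0.002, 0.0, -1.0]]
force: [-0.7, 0.3, -2.4]
opening: 0.28
finger_force: 50.0
```

{"api": "send_rows", "payload": {
  "gripper": [0.01, 0.01, 0.01, 0.01, 0.01],
  "travel": [
    [0, 0, 0.001],
    [0, 0, 0.001],
    [0, 0, 0.0008],
    [0, 0, 0],
    [0, 0, 0]
  ],
  "yaw": [0, 0, 0, 0, 0]
}}

```text
clock: 13.7
position: [0.5394, -0.1453, 0.0869]
tcp_rot: [[0.998, 0.057, 0.0], [0.057, -0.998, -0.0], [0.0, 0.0, -1.0]]
force: [1.0, 0.1, -2.5]
opening: 0.282
finger_force: 50.0
```

{"api": "send_rows", "payload": {
  "gripper": [0.01, 0.01, 0.01],
  "travel": [
    [0, 0, 0.0004],
    [0, 0, 0.0003],
    [0, 0, 0]
  ],
  "yaw": [0, 0, 0]
}}

```text
clock: 14.0
position: [0.5395, -0.1453, 0.0866]
tcp_rot: [[0.998, 0.057, 0.0], [0.057, -0.998, -0.0], [0.0, 0.0, -1.0]]
force: [-2.3, 0.8, 4.3]
opening: 0.279
finger_force: 50.0
```

{"api": "send_rows", "payload": {
  "gripper": [0.03, 0.035, 0.045, 0.06, 0.08, 0.08, 0.08, 0.08],
  "travel": [
    [0, 0, 0],
    [0, 0, 0],
    [0, 0, 0],
    [0, 0, 0],
    [0, 0, 0],
    [0, 0, 0],
    [0, 0, 0],
    [0, 0, 0]
  ],
  "yaw": [0, 0, 0, 0, 0, 0, 0, 0]
}}

```text
clock: 14.8
position: [0.5394, -0.1453, 0.0862]
tcp_rot: [[0.998, 0.057, -0.0], [0.057, -0.998, -0.0], [-0.0, 0.0, -1.0]]
force: [-0.3, -0.2, 0.9]
opening: 0.844
finger_force: 0.0
```

{"api": "send_rows", "payload": {
  "gripper": [0.08, 0.08, 0.08, 0.08, 0.08, 0.08, 0.08, 0.08],
  "travel": [
    [0, 0, -0.01],
    [0, 0, -0.03],
    [0, 0, -0.04],
    [0, 0, -0.04],
    [0, 0, -0.04],
    [0, 0.03, -0.02],
    [0, 0.04, 0],
    [0, 0.04, 0]
  ],
  "yaw": [0, 0, 0, 0, 0, 0, 0, 0]
}}

```text
clock: 15.6
position: [0.5462, -0.256, 0.2685]
tcp_rot: [[0.998, 0.059, 0.003], [0.059, -0.998, -0.001], [0.003, 0.001, -1.0]]
force: [0.5, 0.3, 0.1]
opening: 0.869
finger_force: 0.0
```

{"api": "send_rows", "payload": {
  "gripper": [0.08, 0.08, 0.08, 0.08, 0.08, 0.08],
  "travel": [
    [-0.03, 0.03, 0],
    [-0.03, 0.03, 0],
    [-0.03, 0.03, 0],
    [-0.02, 0.02, 0],
    [0, 0, 0],
    [0, 0, 0]
  ],
  "yaw": [0, 0, 0, 0, 0, 0]
}}

```text
clock: 16.2
position: [0.442, -0.3715, 0.267]
tcp_rot: [[0.998, 0.056, 0.001], [0.056, -0.998, -0.0], [0.001, 0.0, -1.0]]
force: [0.6, 0.7, -0.1]
opening: 0.872
finger_force: 0.0
```

Run:
```python
from bench import arm,optics
import cv2,numpy as np
c=optics.capture("scene");t=optics.capture("top")
a=cv2.resize(c["img"][110:300,130:410,::-1],(800,543),interpolation=cv2.INTER_CUBIC)
b=t["img"][130:290,110:380,::-1]
b=cv2.resize(b,(800,474),interpolation=cv2.INTER_CUBIC)
cv2.imwrite("pics/end.png",np.vstack([cv2.resize(a,(500,300)),cv2.resize(b,(500,296))]))
s=arm.sense();print({k:np.round(s[k],4).tolist() for k in("position","force","clock")})
```

```text
{'position': [0.4432, -0.3701, 0.2666], 'force': [0.2438, 0.1469, 1.1145], 'clock': 16.3}
```

View pics/end.png

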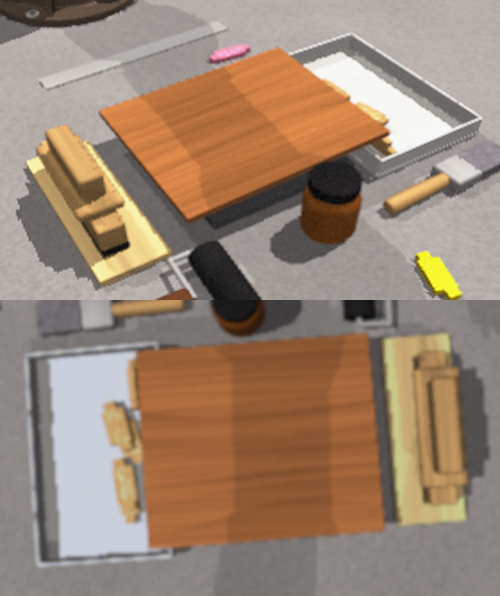

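The scraper stands upright on its rest and the plate is bare. The chips are in the tray at the plate's end, and the brush, jar and roller look unmoved. Handing in.

```bash
python3 -c "
from bench import arm
print(arm.close_job())"
```

```text
the job is handed in; nothing more can be done
None
```

I handed the job in after about 16 s: one light stroke cleared the plate, and the scraper is upright back on its rest; four chips show in the tray, but I could not see the fifth, which is probably beneath them or under the plate's overhang.

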